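Check that both lids of the food warmer are caught, then switch it on

ROBOT

A 6-joint arm with a two-finger parallel gripper is mounted at the origin on a cart in front of the work surface, level with it; the furniture and walls round the work are solid. World frame = base frame: x ahead of the robot, y to its left, z up, the work surface at z = 0. Lengths are in mm, angles in rad, forces in N, time in s.
With the tool pointing down it reaches from about 350 to 975 mm from the base axis. Payload 7.1 kg.
Tool frame: the origin (TCP) lies on the mounting face of the last link; the fingertips stand 182 mm ahead of it and the grasp point (between the pads) lies 163 mm ahead of it (ctrl.finger_overhang is the distance from the TCP to the fingertips, in mm); z points along the fingers, y is the direction in which the jaws open and shut (so a half turn about z gives the same grasp; the last joint's range is limited). The gripper opens to 88 mm and grips with 3 to 60 N. Pads are 20 mm wide; open, the fingers measure 115 mm over their backs; the gripper's body (75 mm by 178 mm) begins 61 mm behind the grasp point.
Start: joints at [1.101, 0.423, 1.63, -0, 1.089, -0.019], TCP at [272.272, 562.561, 404.675] pointing down, gripper open.
Joint ranges: [-3, 3], [-0.9, 2.11], [0.09, 2.58], [-1.31, 4.45], [0.11, 2.69], [-2.54, 2.54]. Speed limits (rad/s): [2.39, 2.39, 3.01, 3.14, 3.14, 3.14].

INTERFACE

Orientations are given as a rotation vector (axis times angle).
In Python, from workcell import ctrl, viewer, recognise gives the robot as it stands.
- The arm moves only by the shell command python3 -m handwheel 'ROWS'. ROWS is JSON, a list of rows, each an object of numbers: "gripper": the closure, from 0 (fully open) to 1 (shut); "tx", "ty", "tz": the shift along the tool's x, y, z in m; "rx", "ry", "rz": the turn, a rotation vector about the tool's x, y, z in degrees. In form: [{"gripper": .., "tx": .., "ty": .., "tz": .., "rx": .., "ry": .., "rz": ..}, ...]. A call has 1 to 8 rows; each row shifts and turns the commanded pose from where the row before left it, along the tool's axes as they then stand; what a row does not reach is not made up. A row lasts 1/8 s, in which the tool goes at most 62.5 mm and 10.7 degrees, less where a joint would pass 70% of its speed; a pose out of reach is approached as far as the arm can. A call with a gripper value outside its range is refused whole. The fingers move at their own pace and stop on an object; the grip force is fixed at half the most. Time passes only in rows, so rows that do not move let the fingers close. It gives the time, the measured TCP pose, the force and the opening at its end, in the units of the state.
- ctrl.get_obs(): the state, without advancing time (a new reading comes with each control period).
- viewer.get_image(name): name is "scene" or "top" or "wrist"; returns a dict with "image" (384x512x3 uint8, red, green, blue), "range_z" (384x512 float32, mm along the optical axis (not along the pixel's ray), 0 where there is no reading), "vfov" (degrees; the focal length in pixels is half the picture's height over the tangent of half this angle, whatever the lens; pixels are square), "cx", "cy" (the principal point, pixels), "extrinsics" (4x4, takes a point from world to camera coordinates); the wrist camera has in their place "T_tool_cam" (4x4, takes a point from camera to tool coordinates, whose origin is the TCP and whose axes are the flange's). Camera axes: x right, y up, looking along -z (the intrinsics and any distortion apply to the point x, -y, -z); pixel columns grow to the right and rows downward; lengths in mm; the calibration is good to about 2 mm. A picture is of the moment at which its call begins: read the wrist's pose just before it.
- ctrl.close_job(): hands the job in, once; it reports no verdict.
Trained networks look in a picture, given as the dict that the camera call returned (one of the last four; its "shot" number tells which), for a name from the list of things; names that differ only in an ending like _2 or _b are one class to them, and where a whole thing is asked for, a point or a joint stands for the part that bears it (a point fixed in the world has none). Each returns a list of dicts, best first, with "p" (0 to 1); they miss things now and then, are a little off and sometimes report something else, mostly with a low value. They report only what shows in the picture. A call takes as long as a camera call.
- recognise(picture, name): "xy" ([column, row] as shares, 0 to 1, of the picture: columns of its width, rows of its height, amid what is visible of it).
The state is a dict: "t": time; "qpos": joint angles; "qvel": joint speeds; "joint_torque": joint torques, N m; "ee_pos": TCP position; "orientation": TCP orientation; "ft_force": force on the tool from outside, world axes, zero at the start; "moment": the same for the moment, N m; "width": finger opening in mm.
Only numpy, scipy, OpenCV 4.12 (cv2) and the standard library are available. Lean on these libraries where they do the work, as an engineer would, in place of code of your own. Each camera call takes 0.05 s, during which the arm holds its last target.

TASK

Before the twin-well food warmer is switched on, make sure its lids are really caught: tug the left lid firmly upward by its handle and, if it gives, lower it, press it down until it clicks and tug again to prove that it holds; then do the same with the right lid. Once both have held, turn the dial in its recess clockwise until its pointer lines up with the raised ridge on the rim. Leave both lids shut and everything standing around where it is.

Things in the scene. Friction and masses are not known exactly. Their poses are not given: they have to be found in the camera images.
- food_warmer: twin-well food warmer: fixed white box, 265 mm along its x (front to back, -115 to +150), 400 mm along y, two steel lids side by side, a 92 mm wide console between them with a dial in a round recess, and a lower ledge (z = 86, x = 82 to 150 mm) behind, where a jar and a mill stand. Origin under its middle on the worktop; x to the rear, y left, z up; lids and console top at z = 100 mm
- left_lid (a joint): left steel lid, 176 (front to back) x 138 x 8 mm, hinged at its rear edge on an axis along the warmer's y at x = +78, z = 116 mm. Value in rad, about 0 when it lies shut, caught or not; positive = front raised. Caught, it can rise only 0.01 rad (1.5 mm at the handle); not caught, it simply comes up (1 to 4 N at the handle). Hard stop at -0.028, where pressing takes it
- left_handle (a point): centre of the grey bar handle on the left lid, at x = -75, y = +119, z = 120 mm in the warmer's frame when shut; turns with the lid. Round bar, 14 mm thick, 66 mm long along the warmer's y, its axis at z = 120, on two short posts 44 mm apart, 13 mm free under it
- left_catch: housing of the left lid's catch, fixed and hidden under the handle, 40 mm above the worktop. A hook in it has caught the lid or not. To catch: press the shut lid at the handle 4 to 5 mm down (12 to 20 N) to its stop; it springs back to 0. Once caught it holds 20 N and more. A tug counts when the caught catch bears over 3 N for 0.15 s: pull up with some 8 N. A lid that gave must be lowered to 0 first
- right_lid (a joint): right steel lid, 176 (front to back) x 138 x 8 mm, hinged at its rear edge on an axis along the warmer's y at x = +78, z = 116 mm. Value in rad, about 0 when it lies shut, caught or not; positive = front raised. Caught, it can rise only 0.01 rad (1.5 mm at the handle); not caught, it simply comes up (1 to 4 N at the handle). Hard stop at -0.028, where pressing takes it
- right_handle (a point): centre of the grey bar handle on the right lid, at x = -75, y = -119, z = 120 mm in the warmer's frame when shut; turns with the lid. Round bar, 14 mm thick, 66 mm long along the warmer's y, its axis at z = 120, on two short posts 44 mm apart, 13 mm free under it
- right_catch: housing of the right lid's catch, fixed and hidden under the handle, 40 mm above the worktop. A hook in it has caught the lid or not. To catch: press the shut lid at the handle 4 to 5 mm down (12 to 20 N) to its stop; it springs back to 0. Once caught it holds 20 N and more. A tug counts when the caught catch bears over 3 N for 0.15 s: pull up with some 8 N. A lid that gave must be lowered to 0 first
- dial (a joint): angle of the dial in rad, 0 to 2.4, growing clockwise seen from above; at 1.3 its pointer points straight at the ridge, along the warmer's +x. At value v the pointer is turned (1.3 - v) rad anticlockwise from the warmer's +x. Friction 0.03 N m; it stays where it is left
- dial_centre (a point): on the dial's axis, level with its top: x = -30, y = 0, z = 99 mm in the warmer's frame. The dial is a grey upright blade 10 mm thick and 20 mm tall (z = 79 to 99), from 17 mm behind the axis to 11 mm before it, then 5 mm thick as the pointer out to 25 mm. Round recess about it: 78 mm across, floor z = 76, rim z = 100 mm, so only slim fingers opened little fit beside it
- ridge (a point): small raised ridge, 18 x 4 mm, on the console at the rear rim of the dial's recess, at x = +21, y = 0, z = 102 mm in the warmer's frame: the mark for the dial's pointer
- spice_jar: spice jar, 45 mm wide, 106 mm tall, on the warmer's rear ledge behind the dial; a bystander, to be left where it is. Origin under its middle.
- pepper_mill: mill, 44 mm wide, 90 mm tall, on the warmer's rear ledge behind the right lid; a bystander, to be left where it is. Origin under its middle.
- salt_mill: mill, 44 mm wide, 90 mm tall, on the worktop at the warmer's right end; a bystander, to be left where it is. Origin under its middle.
- cup: white cup, 64 x 88 x 54 mm, in front of the warmer; a bystander, to be left where it is. Origin under its middle.
- tumbler: small glass, 51 mm wide, 58 mm tall, in front of the warmer; a bystander, to be left where it is. Origin under its middle.
- teaspoon: teaspoon, 131 mm long, lying in front of the warmer; a bystander, to be left where it is. Origin under its middle.
- spare_knob: black knob, 29 mm wide, 18 mm tall, lying at the warmer's right end; a bystander, to be left where it is. Origin under its middle.

How it is judged (in metres and radians):
On the way, in this order (a step that is already met when the one before it is completed fails the run):
1. the left lid is tugged upward and its catch holds it (more than 3 N on the catch) (contact force between left_catch and anything else above 3 N and value of joint left_lid between 0.003 and 0.03 rad), for 0.15 s.
2. after that the right lid is tugged upward and its catch holds it (more than 3 N on the catch) (contact force between right_catch and anything else above 3 N and value of joint right_lid between 0.003 and 0.03 rad), for 0.15 s.
3. only then the dial is turned until its pointer is within 10 degrees of the ridge, with both lids shut (value of joint dial between 1.12 and 1.48 rad and value of joint left_lid between -0.015 and 0.02 rad and value of joint right_lid between -0.015 and 0.02 rad), for 0.2 s.
At the end, for the whole second after the job is handed in: The dial rests with its pointer within 0.18 rad (10 degrees) of the ridge (joint 1.12 to 1.48), both lids lie shut (joint between -0.015 and 0.02 rad), both having held under a tug, left before right and before the dial was turned (all of step 3 and velocity of joint dial between -0.05 and 0.05 rad/s); the robot touches nothing.
It fails at once if something that stands or lies around (jar, mills, cup, glass, teaspoon, knob) is moved more than 25 mm from where it was (distance of any of spice_jar, pepper_mill, salt_mill, cup, tumbler, teaspoon, spare_knob from where it was at the start of the episode above 0.025 m).
It also fails if it takes over 72 s, if anything falls off the work surface, if the arm or the gripper's body presses on something with over 40 N, if the wrist force passes 120 N, or if a joint passes its speed limit or range.

## Working session

There is one attempt and no reset: what is moved stays moved. The work goes in short steps, Python scripts to look and compute and a shell command to move; the robot and the scene stay as the last step left them, time stands still between calls to the robot, and variables do not carry over. Pictures are saved under pics/ and viewed, and the job is handed in when it is done.

```bash
ls; mkdir -p pics; cat > h.py <<'E'
import numpy as np, cv2
from workcell import ctrl, viewer, recognise
from scipy.spatial.transform import Rotation as R
def K(p):
    H=p['image'].shape[0]; return H/2/np.tan(np.radians(p['vfov'])/2)
def world(p,u,v,z=None,obs=None):
    f=K(p); d=z if z is not None else p['range_z'][int(round(v)),int(round(u))]
    c=np.array([(u-p['cx'])/f*d,-(v-p['cy'])/f*d,-d,1])
    if 'extrinsics' in p: return (np.linalg.inv(p['extrinsics'])@c)[:3]
    T=np.eye(4);T[:3,:3]=R.from_rotvec(obs['orientation']).as_matrix();T[:3,3]=obs['ee_pos']
    return (T@p['T_tool_cam']@c)[:3]
def save(p,n): cv2.imwrite('pics/'+n+'.png',cv2.cvtColor(p['image'],cv2.COLOR_RGB2BGR))
E
python3 - <<'E'
from h import *
o=ctrl.get_obs(); print(o, ctrl.finger_overhang)
for n in ['scene','top','wrist']:
    p=viewer.get_image(n); save(p,n+'0'); print(n,p['vfov'],p['cx'],p['cy'],[k for k in p])
    for nm in ['left_handle','right_handle','dial_centre','ridge','spice_jar','pepper_mill','food_warmer','cup','tumbler']:
        for r in recognise(p,nm)[:2]:
            u,v=r['xy'][0]*512,r['xy'][1]*384
            print(nm,round(r['p'],2),round(u),round(v),world(p,u,v,obs=o).round(0))
E
```

```text
pics
{'t': 0.0, 'qpos': array([ 1.10098141e+00,  4.23819442e-01,  1.63070123e+00,  2.56204007e-05,
        1.08861754e+00, -1.90119887e-02]), 'qvel': array([-8.61648073e-04,  8.88980203e-04,  1.42323177e-03,  1.12553982e-03,
        1.31881641e-04, -6.44454258e-05]), 'joint_torque': array([ 3.84100604e-04, -5.44632483e+01, -2.73655468e+01,  6.44519599e-02,
        2.31462240e-02, -9.16956265e-05]), 'ee_pos': array([272.15555673, 562.31282085, 403.91043952]), 'orientation': array([-7.02068204e-01, -3.06173333e+00,  2.34669005e-03]), 'ft_force': array([-0.16130979,  0.12555992,  0.31767055]), 'moment': array([ 0.02161408,  0.00316435, -0.01700815]), 'width': 87.81962509693393} 182.0
scene 51.60198530577002 246.0269244289432 196.10675481170657 ['image', 'range_z', 'vfov', 'cx', 'cy', 'extrinsics', 'shot']
left_handle 0.9 258 172 [695. 191. 100.]
left_handle 0.54 324 204 [610. -69. 131.]
right_handle 0.94 261 218 [521.  21. 101.]
dial_centre 0.73 254 173 [684. 194. 100.]
dial_centre 0.72 268 223 [517.  -4. 102.]
ridge 0.71 267 225 [508.  -7. 102.]
ridge 0.69 258 215 [526.  34. 101.]
spic
[... 244 characters left out ...]
175573 ['image', 'range_z', 'vfov', 'cx', 'cy', 'extrinsics', 'shot']
left_handle 0.7 218 136 [696. 201. 101.]
right_handle 0.65 290 209 [521.  34. 102.]
dial_centre 0.92 256 167 [626. 113.  76.]
dial_centre 0.53 244 179 [596. 141.  79.]
ridge 0.95 258 167 [625. 108.  76.]
ridge 0.46 218 138 [692. 202. 101.]
spice_jar 0.9 274 109 [731.  72. 194.]
pepper_mill 0.63 328 163 [615. -44. 170.]
food_warmer 0.74 260 167 [622. 103.  94.]
cup 0.76 167 187 [587. 345.   8.]
cup 0.25 218 136 [698. 202. 102.]
tumbler 0.61 259 167 [624. 105.  80.]
tumbler 0.57 205 220 [501. 245.  18.]
wrist 61.24788741351741 256.1102858730338 190.31425877672282 ['image', 'range_z', 'vfov', 'cx', 'cy', 'T_tool_cam', 'shot']
```

```bash
python3 - <<'E'
import cv2
for n in ['scene0','top0']:
    a=cv2.imread(f'pics/{n}.png'); 
    c=a[80:300,130:390]; cv2.imwrite(f'pics/{n}c.png',cv2.resize(c,None,fx=2.7,fy=2.7,interpolation=cv2.INTER_CUBIC))
E
```

```text
(no output)
```

View pics/top0c.png

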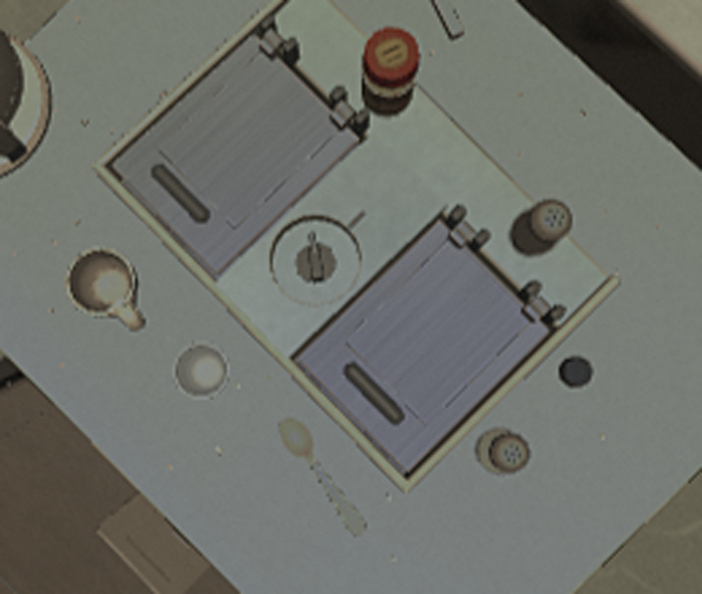

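View pics/scene0c.png

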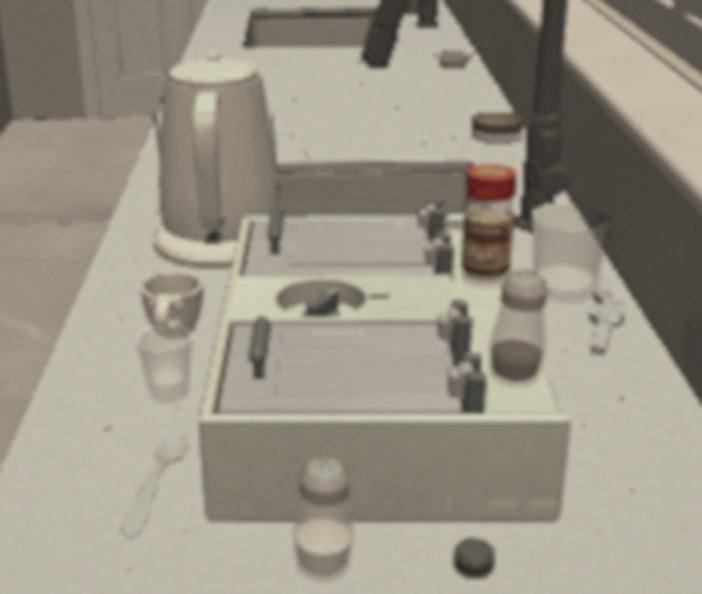

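```bash
python3 - <<'E'
from h import *
p=viewer.get_image('top'); f=K(p)
d=p['range_z'].astype(float); v,u=np.mgrid[:384,:512]
c=np.stack([(u-p['cx'])/f*d,-(v-p['cy'])/f*d,-d,np.ones_like(d)],-1)
W=c@np.linalg.inv(p['extrinsics']).T
def ray(u,v,z):
    Ti=np.linalg.inv(p['extrinsics']); o=Ti[:3,3]; dd=Ti[:3,:3]@np.array([(u-p['cx'])/f,-(v-p['cy'])/f,-1]); return o+dd*(z-o[2])/dd[2]
for n,(a,b) in dict(L=(197,151.5),R=(268.5,225.6)).items():
    m=(W[...,2]>113)&(abs(u-a)<15)&(abs(v-b)<15)&(d>0)
    q=W[m]; pc=np.linalg.svd(q[:,:2]-q[:,:2].mean(0))[2][0]
    s=(q[:,:2]-q[:,:2].mean(0))@pc
    print(n,m.sum(),q[:,:3].mean(0).round(1),np.percentile(q[:,2],90),np.degrees(np.arctan2(pc[1],pc[0])),s.min(),s.max(), u[m].mean(),v[m].mean(), ray(u[m].mean(),v[m].mean(),124))
for nm,x,y,z in [('dial',316,262,99),('ridge',357,219,104),('tip',312,235,99),('cornerFR',407,489,100),('cornerFL',101,165,100),('recess',316,260,100),('RL',616,281,86)]:
    print(nm,ray(130+x/2.7,80+y/2.7,z).round(1))
E
```

```text
L 167 [654.5 248.9 125.7] 128.0408514155733 -136.13934118175075 -31.947281120031924 31.24982711447714 196.48502994011977 151.53293413173654 [654.81542263 249.19041072 124.        ]
R 168 [482.4  86.3 126.2] 128.78478861685215 -137.12954040283208 -31.460041402287274 32.14141872890576 268.2202380952381 225.57142857142858 [482.43099576  86.17220696 124.        ]
dial [597.4 133.6  99. ]
ridge [634.2  97.2 104. ]
tip [621.4 136.9  99. ]
cornerFR [401.2  58.1 100. ]
cornerFL [686.5 323.  100. ]
recess [599.1 133.5 100. ]
RL [ 578.9 -131.9   86. ]
```

```bash
cat >> h.py <<'E'
def yawy(o):
    m=R.from_rotvec(o['orientation']).as_matrix(); return np.degrees(np.arctan2(m[1,1],m[0,1]))
def to(tx,ty,tz):
    o=ctrl.get_obs(); m=R.from_rotvec(o['orientation']).as_matrix()
    print('t',o['t'],'pos',o['ee_pos'].round(1),'yaw_y',yawy(o).round(2),'z',m[:,2].round(4),'tool shift mm',(m.T@(np.array([tx,ty,tz])-o['ee_pos'])).round(1),'F',o['ft_force'].round(1),'w',o['width'])
E
python3 -m handwheel '[{"rz":-9.89,"gripper":0.5},{"rz":-9.89,"gripper":0.5},{"rz":-9.89,"gripper":0.5},{"rz":-9.89,"gripper":0.5},{"rz":-9.89,"gripper":0.5},{"rz":-9.89,"gripper":0.5},{"rz":-9.89,"gripper":0.5},{"gripper":0.5}]'
python3 -c "
from h import *
to(654.6,249,400)"
```

```text
t 1.55 pos [272.3 562.6 404.7] yaw_y 64.17 z [-0.  0. -1.] tool shift mm [-480.8 -115.7    4.7] F [-0.1 -0.6 -0.1] w 87.53604578556416$[0]: bad value
```

```bash

python3 -m handwheel '[{"gripper":0.5,"tx":0,"ty":0,"tz":0,"rx":0,"ry":0,"rz":-9.89},{"gripper":0.5,"tx":0,"ty":0,"tz":0,"rx":0,"ry":0,"rz":-9.89},{"gripper":0.5,"tx":0,"ty":0,"tz":0,"rx":0,"ry":0,"rz":-9.89},{"gripper":0.5,"tx":0,"ty":0,"tz":0,"rx":0,"ry":0,"rz":-9.89},{"gripper":0.5,"tx":0,"ty":0,"tz":0,"rx":0,"ry":0,"rz":-9.89},{"gripper":0.5,"tx":0,"ty":0,"tz":0,"rx":0,"ry":0,"rz":-9.89},{"gripper":0.5,"tx":0,"ty":0,"tz":0,"rx":0,"ry":0,"rz":-9.89},{"gripper":0.5,"tx":0,"ty":0,"tz":0,"rx":0,"ry":0,"rz":0}]'
python3 -c "
from h import *
to(654.6,249,400)"
```

```text
t: 2.55
ee_pos: [272.3, 562.5, 404.7]
orientation: [1.159, -2.92, 0.0]
ft_force: [1.0, -0.5, 0.4]
width: 44.0
t 2.55 pos [272.3 562.5 404.7] yaw_y 133.31 z [-1.e-04 -1.e-04 -1.e+00] tool shift mm [ -63.2 -490.4    4.7] F [ 1.  -0.5  0.4] w 43.96555377062814
```

```bash

python3 -m handwheel '[{"gripper":0.5,"tx":-0.008,"ty":-0.061,"tz":0,"rx":0,"ry":0,"rz":0},{"gripper":0.5,"tx":-0.008,"ty":-0.061,"tz":0,"rx":0,"ry":0,"rz":0},{"gripper":0.5,"tx":-0.008,"ty":-0.061,"tz":0,"rx":0,"ry":0,"rz":0},{"gripper":0.5,"tx":-0.008,"ty":-0.061,"tz":0,"rx":0,"ry":0,"rz":0},{"gripper":0.5,"tx":-0.008,"ty":-0.061,"tz":0,"rx":0,"ry":0,"rz":0},{"gripper":0.5,"tx":-0.008,"ty":-0.061,"tz":0,"rx":0,"ry":0,"rz":0},{"gripper":0.5,"tx":-0.008,"ty":-0.061,"tz":0,"rx":0,"ry":0,"rz":0},{"gripper":0.5,"tx":0,"ty":0,"tz":0,"rx":0,"ry":0,"rz":0}]'
python3 - <<'E'
from h import *
to(654.6,249,287)
o=ctrl.get_obs();p=viewer.get_image('wrist'); save(p,'w1')
for nm in ['left_handle','dial_centre','ridge']:
    for r in recognise(p,nm)[:2]:
        u,v=r['xy'][0]*512,r['xy'][1]*384; print(nm,r['p'],u,v,world(p,u,v,obs=o).round(1))
E
```

```text
t: 3.55
ee_pos: [609.1, 287.8, 404.5]
orientation: [-1.149, 2.923, -0.001]
ft_force: [-0.8, 0.8, 0.3]
width: 43.7
t 3.55 pos [609.1 287.8 404.5] yaw_y 132.9 z [ 1.e-03 -2.e-04 -1.e+00] tool shift mm [ -6.8 -59.2 117.5] F [-0.8  0.8  0.3] w 43.65288467996478
left_handle 0.95 119.3984 188.00639999999999 [697.  199.6 101.5]
left_handle 0.7 303.8208 186.70080000000002 [591.5 348.9   7.8]
ridge 0.6 117.1968 133.28640000000001 [658.7 168.8 101. ]
```

View pics/w1.png

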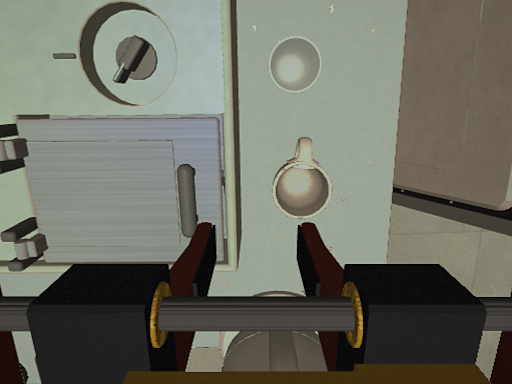

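```bash

python3 - <<'E'
from h import *
o=ctrl.get_obs();p=viewer.get_image('wrist')
f=K(p);d=p['range_z'].astype(float); v,u=np.mgrid[:384,:512]
c=np.stack([(u-p['cx'])/f*d,-(v-p['cy'])/f*d,-d,np.ones_like(d)],-1)
T=np.eye(4);T[:3,:3]=R.from_rotvec(o['orientation']).as_matrix();T[:3,3]=o['ee_pos']
W=c@(T@p['T_tool_cam']).T
m=(W[...,2]>112)&(W[...,2]<140)&(abs(u-187)<16)&(abs(v-200)<45)&(d>0)
q=W[m]; 
pc=np.linalg.svd(q[:,:2]-q[:,:2].mean(0))[2][0]; s=(q[:,:2]-q[:,:2].mean(0))@pc
print('handle',q[:,:3].mean(0),(q[:,:2].mean(0)+pc*(s.max()+s.min())/2),np.degrees(np.arctan2(*pc[::-1])),s.min(),s.max(),q[:,2].max())
m=(W[...,2]>90)&(W[...,2]<104)&(abs(u-132)<30)&(abs(v-58)<30)&(d>0)&(np.hypot(W[...,0]-599.4,W[...,1]-134.9)<32)
q=W[m]; pc=np.linalg.svd(q[:,:2]-q[:,:2].mean(0))[2][0]; s=(q[:,:2]-q[:,:2].mean(0))@pc
print('dial',m.sum(),q[:,:3].mean(0),np.degrees(np.arctan2(*pc[::-1])),s.min(),s.max())
E
python3 -c "
import cv2
a=cv2.imread('pics/w1.png')[0:120,60:200];cv2.imwrite('pics/w1c.png',cv2.resize(a,None,fx=4,fy=4,interpolation=cv2.INTER_CUBIC))"
```

```text
handle [655.27548637 251.42664685 125.16754578] [656.31877476 252.40513585] 43.16425830769086 -30.781043704161167 33.64173691282959 128.52597944343012
dial 688 [603.04974639 138.88866543  97.08561946] 6.816383370996787 -18.02386930176819 23.357949261381616
```

View pics/w1c.png

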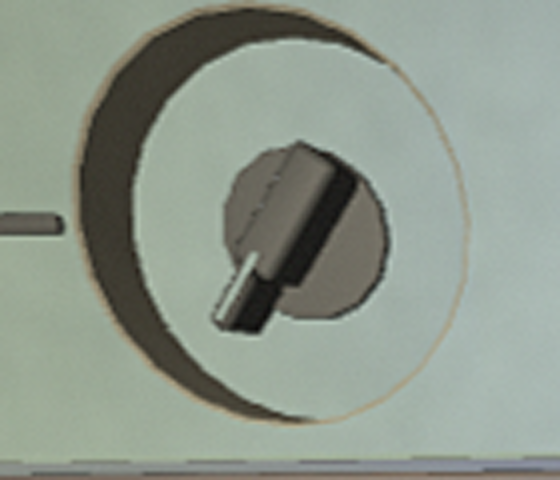

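```bash

python3 -m handwheel '[{"gripper":0.5,"tx":-0.008,"ty":-0.0585,"tz":0,"rx":0,"ry":0,"rz":0},{"gripper":0.5,"tx":0,"ty":0,"tz":0.03,"rx":0,"ry":0,"rz":0},{"gripper":0.5,"tx":0,"ty":0,"tz":0.03,"rx":0,"ry":0,"rz":0},{"gripper":0.5,"tx":0,"ty":0,"tz":0.01,"rx":0,"ry":0,"rz":0},{"gripper":0.5,"tx":0,"ty":0,"tz":0,"rx":0,"ry":0,"rz":0}]'
python3 - <<'E'
from h import *
to(655,250.2,286)
o=ctrl.get_obs();p=viewer.get_image('wrist'); save(p,'w2')
E
```

```text
t: 4.42
ee_pos: [651.8, 254.7, 334.5]
orientation: [1.163, -2.917, -0.0]
ft_force: [0.1, 0.7, -0.5]
width: 43.7
t 4.425 pos [651.8 254.7 334.5] yaw_y 133.46 z [-9.e-04 -3.e-04 -1.e+00] tool shift mm [ 0.7 -5.5 48.5] F [ 0.1  0.7 -0.5] w 43.70246906693771
```

View pics/w2.png

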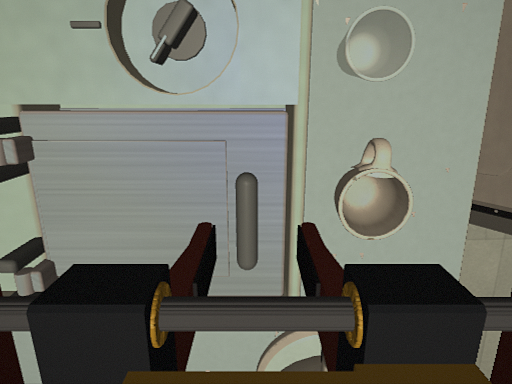

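```bash

python3 -m handwheel '[{"gripper":0.5,"tx":0.001,"ty":-0.006,"tz":0,"rx":0,"ry":0,"rz":0},{"gripper":0.5,"tx":0,"ty":0,"tz":0.025,"rx":0,"ry":0,"rz":0},{"gripper":0.5,"tx":0,"ty":0,"tz":0.022,"rx":0,"ry":0,"rz":0},{"gripper":0.5,"tx":0,"ty":0,"tz":0,"rx":0,"ry":0,"rz":0},{"gripper":0.5,"tx":0,"ty":0,"tz":0,"rx":0,"ry":0,"rz":0}]'
python3 - <<'E'
from h import *
to(655,250.2,286)
o=ctrl.get_obs();p=viewer.get_image('wrist'); save(p,'w3')
E
```

```text
t: 5.1
ee_pos: [656.1, 248.8, 288.2]
orientation: [-1.161, 2.918, -0.0]
ft_force: [0.1, -1.0, 0.0]
width: 44.0
t 5.1 pos [656.1 248.8 288.2] yaw_y 133.4 z [ 5.e-04  2.e-04 -1.e+00] tool shift mm [-0.2  1.8  2.2] F [ 0.1 -1.   0. ] w 44.0359734348049
```

View pics/w3.png

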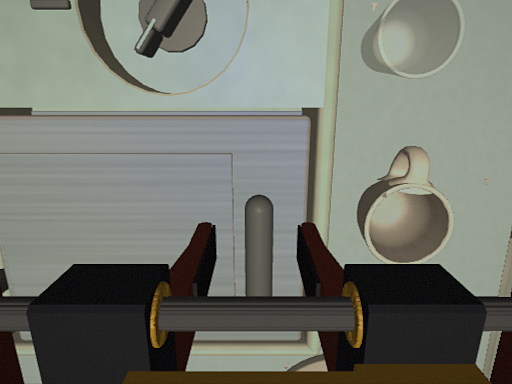

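```bash

python3 -m handwheel '[{"gripper":1,"tx":0,"ty":0,"tz":0.001,"rx":0,"ry":0,"rz":0},{"gripper":1,"tx":0,"ty":0,"tz":0,"rx":0,"ry":0,"rz":0},{"gripper":1,"tx":0,"ty":0,"tz":0,"rx":0,"ry":0,"rz":0},{"gripper":1,"tx":0,"ty":0,"tz":0,"rx":0,"ry":0,"rz":0},{"gripper":1,"tx":0,"ty":0,"tz":0,"rx":0,"ry":0,"rz":0}]'
```

```text
t: 5.78
ee_pos: [655.3, 249.3, 286.6]
orientation: [1.161, -2.918, -0.002]
ft_force: [-4.0, 5.0, 1.0]
width: 13.2
```

```bash

python3 -m handwheel '[{"gripper":1,"tx":0,"ty":0,"tz":-0.002,"rx":0,"ry":0,"rz":0},{"gripper":1,"tx":0,"ty":0,"tz":-0.002,"rx":0,"ry":0,"rz":0},{"gripper":1,"tx":0,"ty":0,"tz":0,"rx":0,"ry":0,"rz":0},{"gripper":1,"tx":0,"ty":0,"tz":0,"rx":0,"ry":0,"rz":0}]'
```

```text
t: 6.28
ee_pos: [655.3, 249.2, 288.9]
orientation: [1.161, -2.918, -0.002]
ft_force: [1.3, 6.8, -10.8]
width: 13.4
```

```bash

python3 -m handwheel '[{"gripper":1,"tx":0,"ty":0,"tz":-0.001,"rx":0,"ry":0,"rz":0},{"gripper":1,"tx":0,"ty":0,"tz":0,"rx":0,"ry":0,"rz":0},{"gripper":1,"tx":0,"ty":0,"tz":0,"rx":0,"ry":0,"rz":0},{"gripper":1,"tx":0,"ty":0,"tz":0,"rx":0,"ry":0,"rz":0}]'
python3 - <<'E'
from h import *
to(655,250.2,286)
o=ctrl.get_obs();p=viewer.get_image('wrist'); save(p,'w4')
E
```

```text
t: 6.78
ee_pos: [655.4, 249.2, 289.2]
orientation: [1.161, -2.918, -0.002]
ft_force: [3.3, 7.1, -15.9]
width: 13.3
t 6.775 pos [655.4 249.2 289.2] yaw_y 133.4 z [-1.5e-03  4.0e-04 -1.0e+00] tool shift mm [-0.4  1.   3.2] F [  3.3   7.1 -15.9] w 13.28232895808133
```

View pics/w4.png

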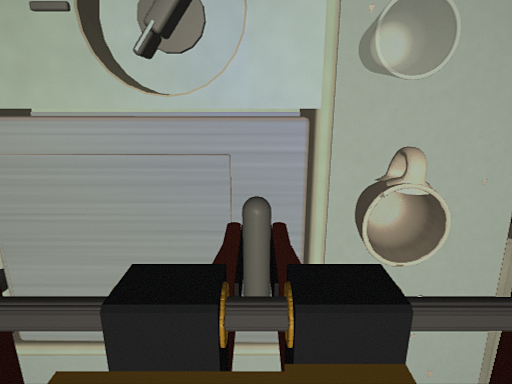

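The picture shows the bar between the pads (column 257) and the lid level. The force rose to 16 N with almost no movement, so the left lid is caught. I'll ease off and release.

```bash

python3 -m handwheel '[{"gripper":1,"tx":0,"ty":0,"tz":0.002,"rx":0,"ry":0,"rz":0},{"gripper":1,"tx":0,"ty":0,"tz":0.002,"rx":0,"ry":0,"rz":0},{"gripper":1,"tx":0,"ty":0,"tz":0,"rx":0,"ry":0,"rz":0},{"gripper":0.5,"tx":0,"ty":0,"tz":0,"rx":0,"ry":0,"rz":0},{"gripper":0.5,"tx":0,"ty":0,"tz":0,"rx":0,"ry":0,"rz":0},{"gripper":0.5,"tx":0,"ty":0,"tz":0,"rx":0,"ry":0,"rz":0},{"gripper":0.5,"tx":0,"ty":0,"tz":-0.03,"rx":0,"ry":0,"rz":0},{"gripper":0.5,"tx":0,"ty":0,"tz":-0.04,"rx":0,"ry":0,"rz":0}]'
python3 - <<'E'
from h import *
to(482.7,87,350)
E
```

```text
t: 7.82
ee_pos: [655.5, 248.3, 357.3]
orientation: [1.16, -2.917, 0.0]
ft_force: [0.9, -0.0, 0.4]
width: 44.0
t 7.825 pos [655.5 248.3 357.3] yaw_y 133.39 z [-0.0023 -0.0011 -1.    ] tool shift mm [236.4   1.5   7.9] F [ 0.9 -0.   0.4] w 43.95981583491102
```

```bash

python3 -m handwheel '[{"gripper":0.5,"tx":0.059,"ty":0,"tz":0,"rx":0,"ry":0,"rz":0},{"gripper":0.5,"tx":0.059,"ty":0.001,"tz":0,"rx":0,"ry":0,"rz":0},{"gripper":0.5,"tx":0.059,"ty":0,"tz":0,"rx":0,"ry":0,"rz":0},{"gripper":0.5,"tx":0.06,"ty":0,"tz":0,"rx":0,"ry":0,"rz":0},{"gripper":0.5,"tx":0,"ty":0,"tz":0.02,"rx":0,"ry":0,"rz":0},{"gripper":0.5,"tx":0,"ty":0,"tz":0,"rx":0,"ry":0,"rz":0}]'
python3 - <<'E'
from h import *
to(482.4,86.3,287)
o=ctrl.get_obs();p=viewer.get_image('wrist'); save(p,'w5')
E
```

```text
t: 8.57
ee_pos: [482.4, 86.0, 337.4]
orientation: [1.16, -2.918, -0.0]
ft_force: [0.4, -0.5, -0.0]
width: 43.9
t 8.575 pos [482.4  86.  337.4] yaw_y 133.35 z [-1.2e-03 -3.0e-04 -1.0e+00] tool shift mm [-0.2  0.2 50.4] F [ 0.4 -0.5 -0. ] w 43.90509092954866
```

View pics/w5.png

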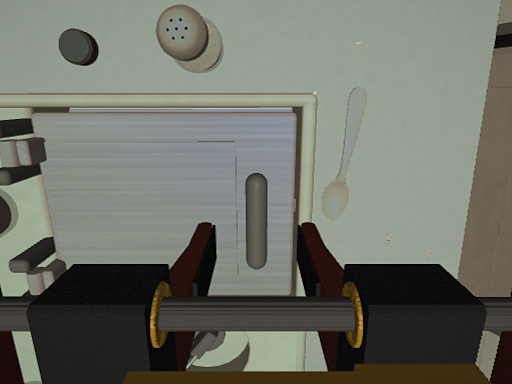

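The right bar lies at column 256, midway between the fingers. Next I go down and grip it.

```bash

python3 -m handwheel '[{"gripper":0.5,"tx":0,"ty":0,"tz":0.03,"rx":0,"ry":0,"rz":0},{"gripper":0.5,"tx":0,"ty":0,"tz":0.02,"rx":0,"ry":0,"rz":0},{"gripper":0.5,"tx":0,"ty":0,"tz":0,"rx":0,"ry":0,"rz":0},{"gripper":1,"tx":0,"ty":0,"tz":0,"rx":0,"ry":0,"rz":0},{"gripper":1,"tx":0,"ty":0,"tz":0,"rx":0,"ry":0,"rz":0},{"gripper":1,"tx":0,"ty":0,"tz":0,"rx":0,"ry":0,"rz":0},{"gripper":1,"tx":0,"ty":0,"tz":0,"rx":0,"ry":0,"rz":0}]'
python3 -m handwheel '[{"gripper":1,"tx":0,"ty":0,"tz":-0.002,"rx":0,"ry":0,"rz":0},{"gripper":1,"tx":0,"ty":0,"tz":-0.002,"rx":0,"ry":0,"rz":0},{"gripper":1,"tx":0,"ty":0,"tz":0,"rx":0,"ry":0,"rz":0},{"gripper":1,"tx":0,"ty":0,"tz":0,"rx":0,"ry":0,"rz":0}]'
python3 -m handwheel '[{"gripper":1,"tx":0,"ty":0,"tz":-0.001,"rx":0,"ry":0,"rz":0},{"gripper":1,"tx":0,"ty":0,"tz":0,"rx":0,"ry":0,"rz":0},{"gripper":1,"tx":0,"ty":0,"tz":0,"rx":0,"ry":0,"rz":0},{"gripper":1,"tx":0,"ty":0,"tz":0,"rx":0,"ry":0,"rz":0}]'
```

```text
t: 9.5
ee_pos: [483.0, 86.7, 288.1]
orientation: [-1.161, 2.918, 0.0]
ft_force: [0.5, 1.4, 1.7]
width: 13.4
t: 10.0
ee_pos: [483.1, 86.6, 291.8]
orientation: [-1.161, 2.918, -0.0]
ft_force: [2.4, 1.5, -1.3]
width: 13.1
t: 10.5
ee_pos: [483.1, 86.6, 292.7]
orientation: [-1.161, 2.919, -0.0]
ft_force: [4.0, 0.6, -3.8]
width: 13.6
```

```bash

python3 -m handwheel '[{"gripper":1,"tx":0,"ty":0,"tz":-0.003,"rx":0,"ry":0,"rz":0},{"gripper":1,"tx":0,"ty":0,"tz":0,"rx":0,"ry":0,"rz":0},{"gripper":1,"tx":0,"ty":0,"tz":0,"rx":0,"ry":0,"rz":0}]'
python3 -c "
from h import *
save(viewer.get_image('wrist'),'w6')"
```

```text
t: 10.88
ee_pos: [483.1, 86.5, 295.9]
orientation: [-1.161, 2.918, -0.001]
ft_force: [4.0, -1.1, -1.3]
width: 13.3
```

View pics/w6.png

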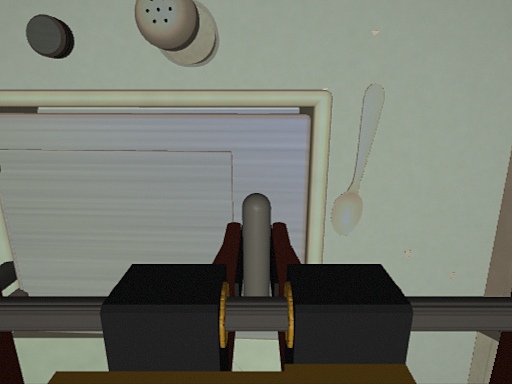

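The lid gave: it rose 8 mm at 1–4 N. I'll lower it to zero, then press it down.

```bash

python3 -m handwheel '[{"gripper":1,"tx":0,"ty":0,"tz":0.003,"rx":0,"ry":0,"rz":0},{"gripper":1,"tx":0,"ty":0,"tz":0.003,"rx":0,"ry":0,"rz":0},{"gripper":1,"tx":0,"ty":0,"tz":0.002,"rx":0,"ry":0,"rz":0},{"gripper":1,"tx":0,"ty":0,"tz":0,"rx":0,"ry":0,"rz":0},{"gripper":1,"tx":0,"ty":0,"tz":0,"rx":0,"ry":0,"rz":0}]'
python3 -m handwheel '[{"gripper":1,"tx":0,"ty":0,"tz":0.002,"rx":0,"ry":0,"rz":0},{"gripper":1,"tx":0,"ty":0,"tz":0.002,"rx":0,"ry":0,"rz":0},{"gripper":1,"tx":0,"ty":0,"tz":0.002,"rx":0,"ry":0,"rz":0},{"gripper":1,"tx":0,"ty":0,"tz":0,"rx":0,"ry":0,"rz":0}]'
```

```text
t: 11.55
ee_pos: [483.0, 86.7, 287.8]
orientation: [-1.162, 2.919, 0.0]
ft_force: [4.2, 1.9, 0.4]
width: 13.2
t: 12.05
ee_pos: [483.0, 86.8, 283.6]
orientation: [-1.161, 2.918, 0.0]
ft_force: [-3.6, 2.5, 26.2]
width: 12.9
```

```bash

python3 -m handwheel '[{"gripper":1,"tx":0,"ty":0,"tz":0.001,"rx":0,"ry":0,"rz":0},{"gripper":1,"tx":0,"ty":0,"tz":0,"rx":0,"ry":0,"rz":0}]'
python3 -m handwheel '[{"gripper":1,"tx":0,"ty":0,"tz":-0.004,"rx":0,"ry":0,"rz":0},{"gripper":1,"tx":0,"ty":0,"tz":-0.003,"rx":0,"ry":0,"rz":0},{"gripper":1,"tx":0,"ty":0,"tz":0,"rx":0,"ry":0,"rz":0},{"gripper":1,"tx":0,"ty":0,"tz":0,"rx":0,"ry":0,"rz":0}]'
python3 -m handwheel '[{"gripper":1,"tx":0,"ty":0,"tz":-0.002,"rx":0,"ry":0,"rz":0},{"gripper":1,"tx":0,"ty":0,"tz":-0.002,"rx":0,"ry":0,"rz":0},{"gripper":1,"tx":0,"ty":0,"tz":0,"rx":0,"ry":0,"rz":0},{"gripper":1,"tx":0,"ty":0,"tz":0,"rx":0,"ry":0,"rz":0}]'
```

```text
t: 12.3
ee_pos: [483.0, 86.8, 283.4]
orientation: [-1.161, 2.918, 0.0]
ft_force: [-7.1, 0.7, 37.3]
width: 13.6
t: 12.8
ee_pos: [483.0, 86.7, 287.4]
orientation: [-1.161, 2.919, 0.0]
ft_force: [5.0, 2.4, -0.3]
width: 13.2
t: 13.3
ee_pos: [483.0, 86.6, 290.2]
orientation: [1.161, -2.919, -0.0]
ft_force: [8.9, 2.2, -14.6]
width: 13.0
```

```bash

python3 -m handwheel '[{"gripper":1,"tx":0,"ty":0,"tz":0,"rx":0,"ry":0,"rz":0},{"gripper":1,"tx":0,"ty":0,"tz":0,"rx":0,"ry":0,"rz":0}]'
python3 -m handwheel '[{"gripper":1,"tx":0,"ty":0,"tz":0.002,"rx":0,"ry":0,"rz":0},{"gripper":1,"tx":0,"ty":0,"tz":0.002,"rx":0,"ry":0,"rz":0},{"gripper":1,"tx":0,"ty":0,"tz":0,"rx":0,"ry":0,"rz":0},{"gripper":0.5,"tx":0,"ty":0,"tz":0,"rx":0,"ry":0,"rz":0},{"gripper":0.5,"tx":0,"ty":0,"tz":0,"rx":0,"ry":0,"rz":0},{"gripper":0.5,"tx":0,"ty":0,"tz":0,"rx":0,"ry":0,"rz":0},{"gripper":0.6,"tx":0,"ty":0,"tz":-0.03,"rx":0,"ry":0,"rz":0},{"gripper":0.6,"tx":0,"ty":0,"tz":-0.045,"rx":0,"ry":0,"rz":0}]'
python3 - <<'E'
from h import *
L=np.array([655.4,249.2]);Rr=np.array([483,86.7]); y=(L-Rr)/np.linalg.norm(L-Rr); x=np.array([y[1],-y[0]])
print(np.linalg.norm(L-Rr),np.degrees(np.arctan2(x[1],x[0])), (L+Rr)/2+45*x)
to(*((L+Rr)/2+45*x),265)
E
```

```text
t: 13.55
ee_pos: [482.9, 86.6, 290.2]
orientation: [1.161, -2.919, -0.0]
ft_force: [9.3, 2.4, -13.8]
width: 13.3
t: 14.55
ee_pos: [482.1, 86.4, 362.3]
orientation: [1.16, -2.915, -0.001]
ft_force: [0.9, 0.9, 0.4]
width: 34.9
236.91350742412303 -46.69323104930064 [600.06569474 135.20387216]
t 14.55 pos [482.1  86.4 362.3] yaw_y 133.4 z [-4.2e-03 -7.0e-04 -1.0e+00] tool shift mm [-119.5  -45.8   96.7] F [0.9 0.9 0.4] w 34.94867633566065
```

```bash

python3 -m handwheel '[{"gripper":0.6,"tx":-0.04,"ty":-0.0153,"tz":0,"rx":0,"ry":0,"rz":0},{"gripper":0.6,"tx":-0.04,"ty":-0.0153,"tz":0,"rx":0,"ry":0,"rz":0},{"gripper":0.6,"tx":-0.0395,"ty":-0.0153,"tz":0,"rx":0,"ry":0,"rz":0},{"gripper":0.6,"tx":0,"ty":0,"tz":0,"rx":0,"ry":0,"rz":9.15},{"gripper":0.6,"tx":0,"ty":0,"tz":0,"rx":0,"ry":0,"rz":9.15},{"gripper":0.6,"tx":0,"ty":0,"tz":0,"rx":0,"ry":0,"rz":9.15},{"gripper":0.6,"tx":0,"ty":0,"tz":0.03,"rx":0,"ry":0,"rz":9.15},{"gripper":0.6,"tx":0,"ty":0,"tz":0.01,"rx":0,"ry":0,"rz":0}]'
python3 - <<'E'
from h import *
to(599.8,135,264)
o=ctrl.get_obs();p=viewer.get_image('wrist'); save(p,'w7')
save(viewer.get_image('top'),'t7')
E
```

```text
t: 15.55
ee_pos: [600.4, 135.2, 321.0]
orientation: [0.188, -3.132, 0.001]
ft_force: [0.9, -1.1, 0.2]
width: 35.2
t 15.55 pos [600.4 135.2 321. ] yaw_y 96.88 z [-3.4e-03 -8.0e-04 -1.0e+00] tool shift mm [ 0.4 -0.1 57. ] F [ 0.9 -1.1  0.2] w 35.15309658213414
```

View pics/w7.png

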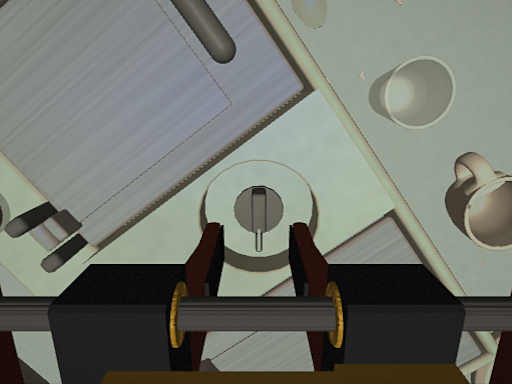

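Blade is upright in the picture at column 259, finger midline at 256, so they are aligned.

```bash

python3 -m handwheel '[{"gripper":0.62,"tx":0.0005,"ty":0,"tz":0.03,"rx":0,"ry":0,"rz":0},{"gripper":0.62,"tx":0,"ty":0,"tz":0.015,"rx":0,"ry":0,"rz":0},{"gripper":0.62,"tx":0,"ty":0,"tz":0.012,"rx":0,"ry":0,"rz":0},{"gripper":0.62,"tx":0,"ty":0,"tz":0,"rx":0,"ry":0,"rz":0},{"gripper":0.62,"tx":0,"ty":0,"tz":0,"rx":0,"ry":0,"rz":0}]'
python3 - <<'E'
from h import *
to(599.8,135,264)
save(viewer.get_image('wrist'),'w8')
E
```

```text
t: 16.27
ee_pos: [601.1, 135.4, 266.3]
orientation: [-0.187, 3.135, 0.0]
ft_force: [-0.5, -0.4, 0.4]
width: 33.2
t 16.275 pos [601.1 135.4 266.3] yaw_y 96.82 z [ 9.e-04  2.e-04 -1.e+00] tool shift mm [ 1.3 -0.2  2.3] F [-0.5 -0.4  0.4] w 33.24341523827303
```

View pics/w8.png

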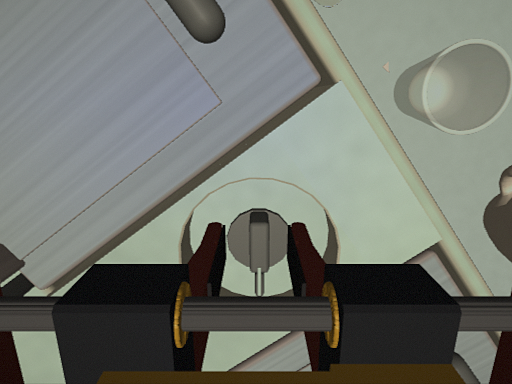

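```bash

python3 -m handwheel '[{"gripper":0.62,"tx":0.001,"ty":0,"tz":0.002,"rx":0,"ry":0,"rz":0},{"gripper":0.8,"tx":0,"ty":0,"tz":0,"rx":0,"ry":0,"rz":0},{"gripper":0.9,"tx":0,"ty":0,"tz":0,"rx":0,"ry":0,"rz":0},{"gripper":1,"tx":0,"ty":0,"tz":0,"rx":0,"ry":0,"rz":0},{"gripper":1,"tx":0,"ty":0,"tz":0,"rx":0,"ry":0,"rz":0},{"gripper":1,"tx":0,"ty":0,"tz":0,"rx":0,"ry":0,"rz":0}]'
python3 - <<'E'
from h import *
to(599.8,135,264)
E
```

```text
t: 17.08
ee_pos: [599.7, 136.2, 263.9]
orientation: [-0.186, 3.136, 0.003]
ft_force: [-1.7, 6.5, 1.5]
width: 9.7
t 17.075 pos [599.7 136.2 263.9] yaw_y 96.79 z [ 3.0e-04  1.8e-03 -1.0e+00] tool shift mm [ 0.1 -1.2 -0.1] F [-1.7  6.5  1.5] w 9.749282275917128
```

```bash

python3 -m handwheel '[{"gripper":1,"tx":0,"ty":0.001,"tz":0,"rx":0,"ry":0,"rz":0},{"gripper":1,"tx":0,"ty":0,"tz":0,"rx":0,"ry":0,"rz":6},{"gripper":1,"tx":0,"ty":0,"tz":0,"rx":0,"ry":0,"rz":6},{"gripper":1,"tx":0,"ty":0,"tz":0,"rx":0,"ry":0,"rz":6},{"gripper":1,"tx":0,"ty":0,"tz":0,"rx":0,"ry":0,"rz":6},{"gripper":1,"tx":0,"ty":0,"tz":0,"rx":0,"ry":0,"rz":0}]'
python3 - <<'E'
from h import *
to(599.8,135,264)
save(viewer.get_image('wrist'),'w9')
E
```

```text
t: 17.82
ee_pos: [599.7, 137.0, 263.9]
orientation: [0.472, 3.106, 0.002]
ft_force: [-0.7, 7.1, 1.1]
width: 10.0
t 17.825 pos [599.7 137.  263.9] yaw_y 72.72 z [ 6.0e-04  1.5e-03 -1.0e+00] tool shift mm [-0.7 -1.9 -0.1] F [-0.7  7.1  1.1] w 10.036627696177813
```

View pics/w9.png

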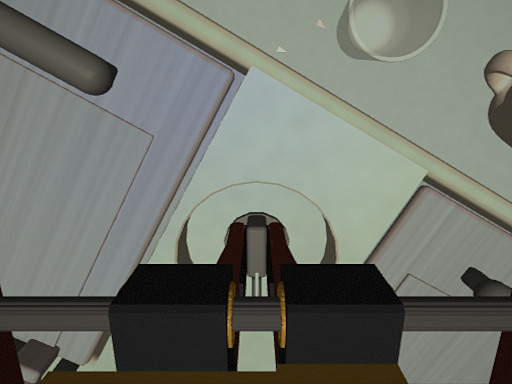

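```bash

python3 -m handwheel '[{"gripper":1,"tx":0,"ty":0,"tz":0,"rx":0,"ry":0,"rz":6},{"gripper":1,"tx":0,"ty":0,"tz":0,"rx":0,"ry":0,"rz":6},{"gripper":1,"tx":0,"ty":0,"tz":0,"rx":0,"ry":0,"rz":6},{"gripper":1,"tx":0,"ty":0,"tz":0,"rx":0,"ry":0,"rz":6},{"gripper":1,"tx":0,"ty":0,"tz":0,"rx":0,"ry":0,"rz":5.4},{"gripper":1,"tx":0,"ty":0,"tz":0,"rx":0,"ry":0,"rz":0},{"gripper":1,"tx":0,"ty":0,"tz":0,"rx":0,"ry":0,"rz":0},{"gripper":1,"tx":0,"ty":0,"tz":0,"rx":0,"ry":0,"rz":0}]'
python3 - <<'E'
from h import *
to(599.8,135,264)
E
python3 -m handwheel '[{"gripper":0.7,"tx":0,"ty":0,"tz":0,"rx":0,"ry":0,"rz":0},{"gripper":0.65,"tx":0,"ty":0,"tz":0,"rx":0,"ry":0,"rz":0},{"gripper":0.65,"tx":0,"ty":0,"tz":0,"rx":0,"ry":0,"rz":0},{"gripper":0.65,"tx":0,"ty":0,"tz":-0.03,"rx":0,"ry":0,"rz":0},{"gripper":0.65,"tx":0,"ty":0,"tz":-0.05,"rx":0,"ry":0,"rz":0},{"gripper":0.65,"tx":0,"ty":0,"tz":-0.05,"rx":0,"ry":0,"rz":0},{"gripper":0.65,"tx":0,"ty":0,"tz":0,"rx":0,"ry":0,"rz":0}]'
python3 - <<'E'
from h import *
o=ctrl.get_obs();p=viewer.get_image('wrist');save(p,'w10')
f=K(p);d=p['range_z'].astype(float); v,u=np.mgrid[:384,:512]
c=np.stack([(u-p['cx'])/f*d,-(v-p['cy'])/f*d,-d,np.ones_like(d)],-1)
T=np.eye(4);T[:3,:3]=R.from_rotvec(o['orientation']).as_matrix();T[:3,3]=o['ee_pos']
W=c@(T@p['T_tool_cam']).T
m=(W[...,2]>90)&(W[...,2]<108)&(d>0)&(np.hypot(W[...,0]-599.7,W[...,1]-136)<30)
q=W[m]; pc=np.linalg.svd(q[:,:2]-q[:,:2].mean(0))[2][0]
print('dial',m.sum(),q[:,:3].mean(0),np.degrees(np.arctan2(*pc[::-1])), 'want -46.7')
save(viewer.get_image('scene'),'s10');save(viewer.get_image('top'),'t10')
E
```

```text
t: 18.88
ee_pos: [600.0, 137.6, 264.0]
orientation: [1.243, 2.885, 0.005]
ft_force: [1.0, 10.1, -0.3]
width: 9.7
t 18.875 pos [600.  137.6 264. ] yaw_y 43.37 z [ 0.0018  0.0026 -1.    ] tool shift mm [-1.7 -1.9 -0. ] F [ 1.  10.1 -0.3] w 9.691292555613272
t: 19.75
ee_pos: [600.7, 136.2, 397.8]
orientation: [1.241, 2.88, 0.006]
ft_force: [-0.1, 0.3, 0.5]
width: 30.5
dial 445 [602.49430555 137.37738667  97.8575609 ] -46.43273905204783 want -46.7
```

View pics/w10.png

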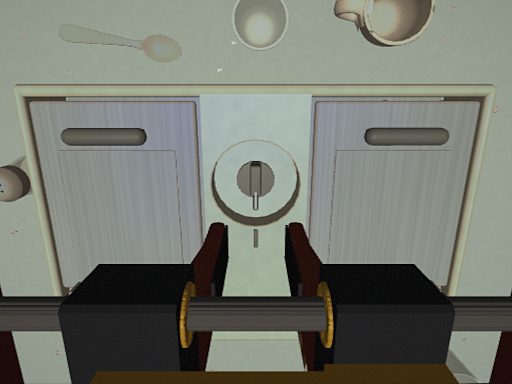

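View pics/s10.png

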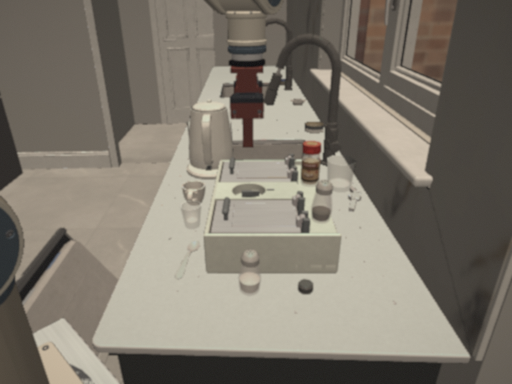

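The pointer (255,200) lines up with the ridge (256,238). Both lids are flat, everything stands where it was, and the gripper is clear at 398 mm. I'm handing the job in.

```bash
python3 -c "
from h import *
print(ctrl.get_obs()['ft_force'], ctrl.close_job())"
```

```text
the job is handed in; nothing more can be done
[-0.750553   -0.1986393  -0.46922602] None
```

The job is handed in at about 20 s on the robot's clock: both lids held under a tug, left first, and the dial was then turned to the ridge.

- **Left lid:** it held the first tug at about 16 N, with almost no movement.
- **Right lid:** it gave, rising about 8 mm at 1–4 N. I lowered it to zero and pressed it to its stop; the press reached about 37 N, above the 12–20 N stated. It then held a second tug at about 14 N.
- **Dial:** I turned it about 53° clockwise. The last depth measurement put the pointer at -46.4° and the ridge line at -46.7°.

In the last pictures both lids looked flat and nothing around the warmer appeared to have moved; I judged both by eye and did not measure them. The gripper stood well clear with no contact force. While I gripped the dial there was an unexplained sideways force of 7–10 N, which went away once I released it. No check failed.

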